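# Clear the beam line and hold the shutter slide at its index

### The arm

A 6-joint arm with a two-finger parallel gripper is mounted at the origin on the work surface. World frame = base frame: x ahead of the robot, y to its left, z up, the work surface at z = 0. Lengths are in m, angles in rad, forces in N, time in s.
With the tool pointing down it reaches from about 0.35 to 0.85 m from the base axis. Payload 8.1 kg.
Tool frame: the origin (TCP) lies at the centre of the arm's flange, where the gripper is bolted on; the fingertips stand 186 mm ahead of it and the grasp point (between the pads) lies 167 mm ahead of it (robot.nose_length is the distance from the TCP to the fingertips, in m); z points along the fingers, x is the direction in which the jaws open and shut, and the axes are right-handed (so a half turn about z gives the same grasp; the last joint's range is limited). The gripper opens to 93 mm and grips with 3 to 60 N. Pads are 15 mm wide; open, the fingers measure 128 mm over their backs; the gripper's body (75 mm by 188 mm) begins 65 mm behind the grasp point.
Start: joints at [1.215, 0.13, 1.488, -0, 1.523, -0.085], TCP at [0.16, 0.578, 0.405] pointing down, gripper open.
Joint ranges: [-2.96, 2.96], [-0.89, 2.26], [0.02, 2.5], [-1.34, 4.48], [0, 2.73], [-2.66, 2.66]. Speed limits (rad/s): [2.39, 2.39, 2.79, 3.14, 3.14, 3.14].

### API

Orientations are given as a rotation vector (axis times angle).
In Python, from plant import robot gives the robot as it stands.
- The arm moves only by the tool arm_command, never from a script. Its argument "motion" is a list of rows, each an object with "slide": the shift along the tool's x, y, z each as a share of 0.4 m, from -1 to 1, a list of three; "turn": the turn, a rotation vector about the tool's x, y, z each as a share of 0.5 rad, from -1 to 1, a list of three. A call has exactly 5 rows; each row shifts and turns the commanded pose from where the row before left it, along the tool's axes as they then stand; what a row does not reach is not made up. A row lasts 1/12 s, in which the tool goes at most 41.7 mm and 7.16 degrees, less where a joint would pass 70% of its speed; a pose out of reach is approached as far as the arm can. A call with a number of a shift or a turn outside -1 to 1 is refused whole. A call with a gripper value outside its range is refused whole. "gripper" is the opening in per cent of the stroke, from 0 (shut) to 100 (fully open), set as the call begins (left out, the last holds). The fingers move at their own pace and stop on an object; "grip_force" is the grip in N (left out, the last holds). Time passes only in rows, so rows that do not move let the fingers close, or fill a call up. It gives the time, the measured TCP pose, the force and the opening at its end, in the units of the state.
- robot.read_state(): the state, without advancing time (a new reading comes with each control period).
- robot.read_camera(name): name is "side" or "top"; returns a dict with "pixels" (480x640x3 uint8, blue, green, red), "intrinsics" (3x3 intrinsics, pixels), "T" (4x4, takes a point from camera to world coordinates). Camera axes: x right, y down, z forward; pixel columns grow to the right and rows downward; lengths in m; the calibration is good to about 2 mm. A picture is of the moment at which its call begins. There is no depth.
- robot.close_job(): hands the job in, once; it reports no verdict.
The state is a dict: "t": time; "q": joint angles; "dq": joint speeds; "joint_torque": joint torques, N m; "tool_pos": TCP position; "orientation": TCP orientation; "force": force on the tool from outside, world axes, zero at the start; "wrist_torque": the same for the moment, N m; "opening": finger opening in m.
Only numpy, scipy, OpenCV 4.12 (cv2) and the standard library are available. Lean on these libraries where they do the work, as an engineer would, in place of code of your own. Each camera call takes 0.05 s, during which the arm holds its last target.

### The job

The lens cell lying in the cradle of the beam station has been rejected: take it out and drop it into the deep open steel reject box, keeping the shutter shut until the cell is in the box. Then take the upright knob of the shutter's spring-return slide, pull the slide out until its pointer stands opposite the middle of the small square index block beside it, and finish holding it there: do not let go, or the spring shuts it. Leave the spare cells and everything else lying about where they are.

Things in the scene. Friction and masses are not known exactly. Their poses are not given: they have to be found in the camera images.
- station: Beam station, fixed: black base plate 200 x 80 x 12 mm (x, y, z) with an arm along -y. Origin: centre of the plate's underside, z up; station frame below means these axes. It carries the lens cradle, the black shutter housing (44 x 70 mm around x = 50, y = 0, top at z = 95) and the slide's guide, 30 mm wide, from the housing along -y to y = -210 at x = 50, top at z = 54.
- cradle (a point): Centre of the cell's place in the lens cradle: x = -65, y = 0, z = 62 mm in the station frame. The cradle is a pedestal 36 x 26 mm (x, y), top at z = 43, with two thin rods along x, 18 mm apart, on which the cell lies.
- cell: The rejected lens cell: black cylinder with two thin steel bands, diameter 32 mm, length 50 mm, about 90 g, lying in the cradle. Origin: its centre. Its own x is the cylinder axis, which at the start is parallel to the station's x, its centre 62 mm above the table. It may be rolled about its axis.
- knob_mid (a point): Point on the axis of the slide's upright knob, 18 mm below its top. The knob is a steel cylinder 18 mm in diameter, from 63 to 113 mm above the table, this point at 95 mm. With the slide shut it is at x = 50, y = -115 mm in the station frame, so 80 mm from the shutter housing. It moves with the slide; axes as the station's.
- slide (a joint): Travel of the shutter slide in m: 0 shut, grows as it is pulled out along the station's -y, end stop at 0.075. A spring pulls it shut: 3.6 N at 0, rising by 90 N/m (about 7.5 N at mid travel), with very little friction.
- pointer (a point): Tip of the slide's pointer, a thin steel finger 3 mm wide that sticks out of the slide towards the station's +x beside the knob, 60 mm above the table. It lies at the same y in the station frame as the knob's axis and moves with the slide.
- index: Square dark steel index block 10 x 10 mm, 16 mm high, fixed on a shelf (top z = 50) on the +x side of the guide, at x = 90 mm in the station frame; its place along y varies. Origin: centre of its underside; axes as the station's. The slide is at the mark when pointer and index have the same y in the station frame, at 0.03 to 0.055 m of travel. The pointer passes 3 mm from it.
- reject_box: Reject box, fixed: plain open steel box, 160 x 120 x 75 mm outside (x, y, z), walls and floor 5 mm, no dividers. Origin: centre of its underside. It stands left or right of the station, in turn with the tray.
- tray: Shallow grey tray with four compartments for good cells, 160 x 120 x 30 mm, fixed; not the reject box. Origin: centre of its underside.
- spare0: Bystander, loose, to be left where it is: good lens cell, the same as the rejected one, standing upright in the tray. Origin: centre of its underside.
- spare1: Bystander, loose, to be left where it is: second good lens cell standing upright in the tray. Origin: centre of its underside.
- retainer: Bystander, loose, to be left where it is: retaining ring 32 mm in diameter, 8 mm high, lying on the station's base plate between cradle and housing. Origin: centre of its underside.
- post: Bystander, loose, to be left where it is: short steel post with a foot 25 mm in diameter, 50 mm high, standing on the table beside the slide's guide. Origin: centre of its underside.
- driver: Bystander, loose, to be left where it is: screwdriver 170 mm long lying on the table.
- cleaner: Bystander, loose, to be left where it is: white bottle 50 mm in diameter, 120 mm high. Origin: centre of its underside.
- sensor: Bystander, loose, to be left where it is: black round sensor head 50 mm in diameter, 22 mm high. Origin: centre of its underside.
- carton: Bystander, loose, to be left where it is: cardboard box 90 x 60 x 40 mm. Origin: centre of its underside.
Mind the look-alikes: they are no part of the job. What is shaped like the cell but green or yellow is not meant.

How it is judged:
On the way:
1. the rejected cell lies released in the reject box (x of cell in the frame of reject_box between -0.075 and 0.075 m and y of cell in the frame of reject_box between -0.055 and 0.055 m and z of cell in the frame of reject_box between 0 and 0.055 m and contact force between cell and the arm below 0.2 N and contact force between cell and the fingers below 0.2 N and linear speed of cell below 0.05 m/s), for 0.2 s.
At the end, for the whole second after the job is handed in: The slide's pointer is within 5 mm of the middle of the index block along the slide, the slide is still (under 10 mm/s) and the robot holds it against its spring (contact force over 2 N); the rejected cell lies at rest in the reject box, not touched by the robot (all of step 1 and y of pointer in the frame of index between -0.005 and 0.005 m and velocity of joint slide between -0.01 and 0.01 m/s and (contact force between slide and the fingers above 2 N or contact force between slide and the arm above 2 N)); the arm keeps its last pose, push and grip.
It fails at once if the shutter slide was pulled out more than 15 mm before the cell was in the reject box (value of joint slide above 0.015 m and not (x of cell in the frame of reject_box between -0.075 and 0.075 m and y of cell in the frame of reject_box between -0.055 and 0.055 m and z of cell in the frame of reject_box between 0 and 0.055 m)).
It fails at once if a spare cell or another bystander was moved by more than 30 mm (distance of any of spare0, spare1, retainer, post, driver, cleaner, sensor, carton from where it was at the start of the episode above 0.03 m).
It also fails if it takes over 48 s, if anything falls off the work surface, if the arm or the gripper's body presses on something with over 40 N, if the wrist force passes 120 N, or if a joint passes its speed limit or range.

## Working session

There is one attempt and no reset: what is moved stays moved. The work goes in short steps, Python scripts to look and compute and a tool call to move; the robot and the scene stay as the last step left them, time stands still between calls to the robot, and variables do not carry over. Pictures are saved under pics/ and viewed, and the job is handed in when it is done.

Besides the shell and the picture viewer there is one more tool, called after "Emit:" by a JSON object that holds its "name" and its "arguments", one argument or row to a line. arm_command: Moves the arm, as the interface text tells. Shift numbers are shares of 0.4 m and turn numbers shares of 0.5 rad, none past 1 either way. Its arguments: {"type":"object","properties":{"motion":{"type":"array","items":{"type":"object","properties":{"slide":{"type":"array","items":{"type":"number"}},"turn":{"type":"array","items":{"type":"number"}}}}},"gripper":{"type":"number"},"grip_force":{"type":"number"}},"required":["motion"]}

```bash
mkdir -p pics; ls; python3 - <<'E'
from plant import robot
import cv2
s=robot.read_state();print(s['t'],s['tool_pos'],s['orientation'],s['opening'],s['force'])
for n in('top','side'):
    c=robot.read_camera(n);cv2.imwrite(f'pics/{n}0.png',c['pixels']);print(n,c['intrinsics'].tolist(),c['T'].round(4).tolist())
E
```

```text
pics
0.0 [0.16038936 0.57793736 0.40369889] [ 2.50020702e+00  1.90068853e+00 -2.41797505e-03] 0.09284770958114535 [-0.07216788 -0.29210293 -0.02871031]
top [[459.5139756124508, 0.0, 315.26089826214957], [0.0, 459.5139756124508, 241.70316522584167], [0.0, 0.0, 1.0]] [[-0.0057, -0.9798, 0.2, 0.3619], [-1.0, 0.0054, -0.0023, -0.0256], [0.0012, -0.2, -0.9798, 0.9728], [0.0, 0.0, 0.0, 1.0]]
side [[438.6631875922281, 0.0, 322.763715384776], [0.0, 438.6631875922281, 237.85124393314663], [0.0, 0.0, 1.0]] [[0.8463, -0.2692, 0.4597, 0.0187], [-0.5322, -0.3886, 0.7522, -0.8603], [-0.0238, -0.8812, -0.4721, 0.6153], [0.0, 0.0, 0.0, 1.0]]
```

View pics/top0.png

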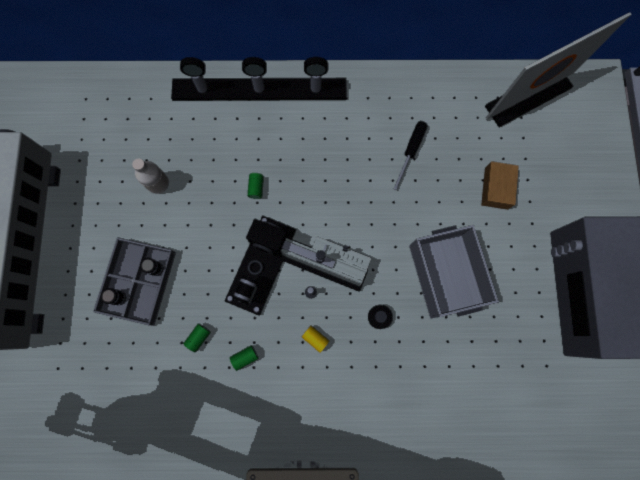

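View pics/side0.png

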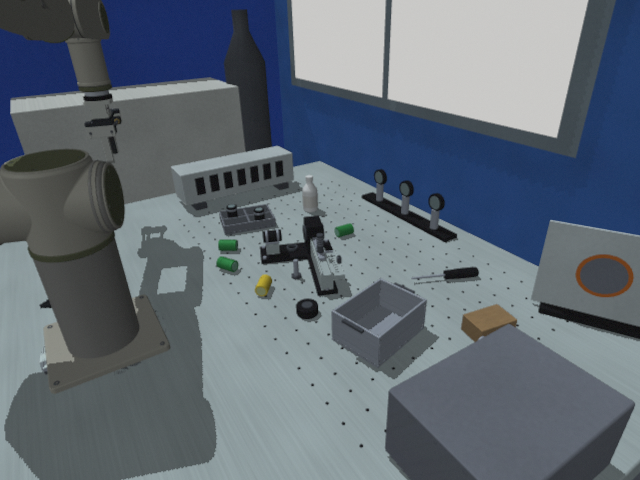

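The top view shows the station at about (265,265), the slide guide running right to (370,280), the tray at (135,280) and the steel box at (455,270). I'll enlarge the station.

```bash
python3 - <<'E'
import cv2,numpy as np
a=cv2.imread('pics/top0.png');b=cv2.imread('pics/side0.png')
def f(im,x0,x1,y0,y1,k,n):
    c=cv2.resize(im[y0:y1,x0:x1],None,fx=k,fy=k,interpolation=cv2.INTER_CUBIC)
    c=np.clip(255*(c/255.)**0.6,0,255).astype('uint8')
    for x in range((x0+9)//10*10,x1,10): cv2.putText(c,str(x),((x-x0)*k,8),0,.3,(0,0,255));cv2.line(c,((x-x0)*k,10),((x-x0)*k,14),(0,0,255))
    for y in range((y0+9)//10*10,y1,10): cv2.putText(c,str(y),(0,(y-y0)*k+3),0,.3,(0,0,255));cv2.line(c,(20,(y-y0)*k),(24,(y-y0)*k),(0,0,255))
    cv2.imwrite(n,c)
f(a,220,380,205,325,5,'pics/t1.png'); f(b,250,350,210,300,6,'pics/s1.png'); f(a,400,520,210,330,5,'pics/t2.png')
E
```

```text
(no output)
```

View pics/t1.png

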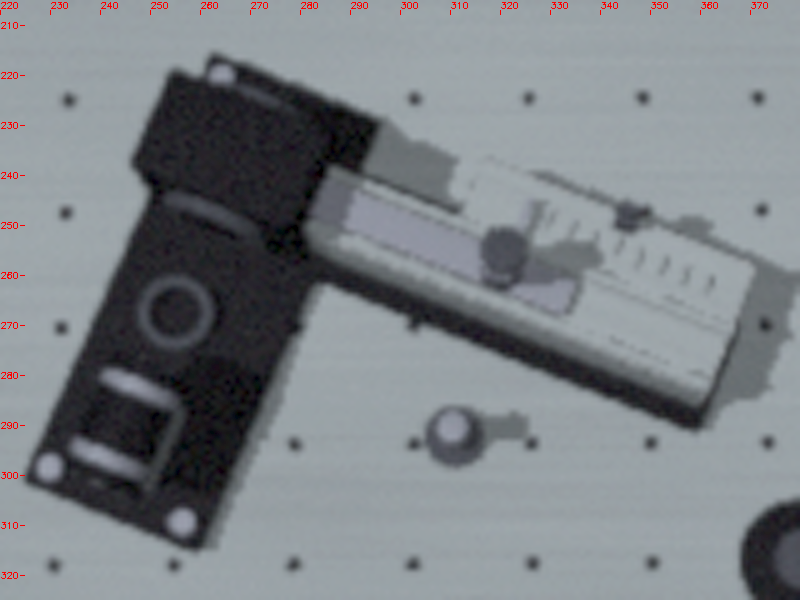

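View pics/s1.png

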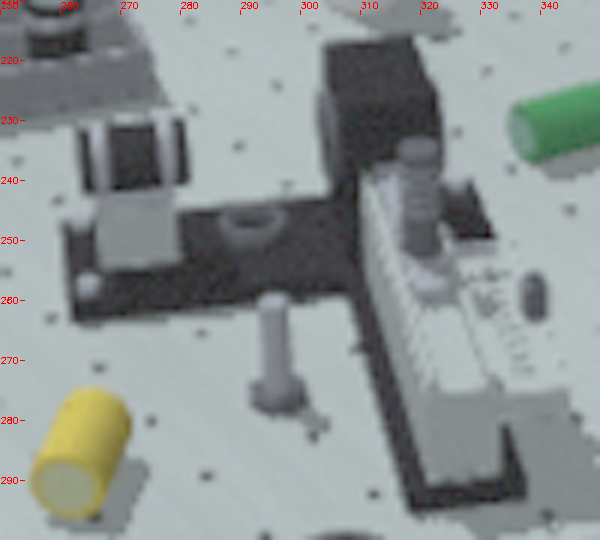

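View pics/t2.png

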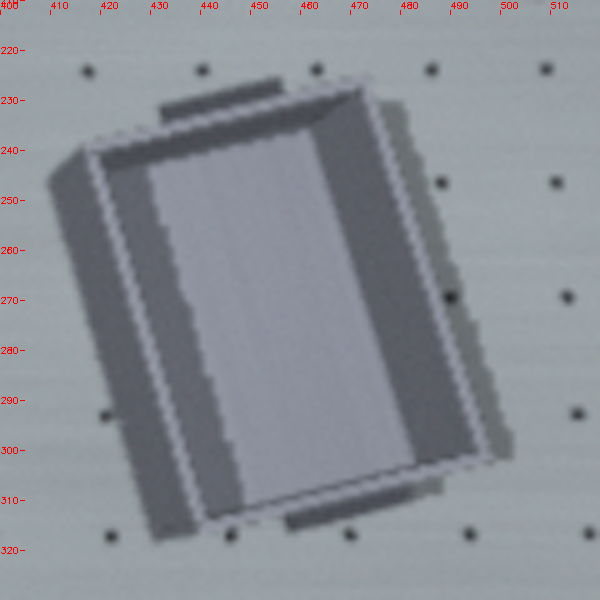

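Things that could be mistaken for the cell in the top picture:
- spares at (113,296) and (150,267), standing in the tray
- green cylinders at (256,185), (197,337) and (244,357)
- yellow cylinder at (316,339)
- retainer ring at (255,267)

The black, twice-banded cylinder lying in the cradle at about (245,290) is the rejected cell, and the crop confirms it. Other pixels that matter: knob top (320,255), index (346,248), and box rim corners (417,240), (471,227), (498,301), (440,315).

```bash
cat > h.py <<'E'
import numpy as np
from scipy.optimize import least_squares
K={'top':np.array([[459.514,0,315.261],[0,459.514,241.703],[0,0,1]]),'side':np.array([[438.663,0,322.764],[0,438.663,237.851],[0,0,1]])}
T={'top':np.array([[-0.0057,-0.9798,0.2,0.3619],[-1,0.0054,-0.0023,-0.0256],[0.0012,-0.2,-0.9798,0.9728],[0,0,0,1]]),
'side':np.array([[0.8463,-0.2692,0.4597,0.0187],[-0.5322,-0.3886,0.7522,-0.8603],[-0.0238,-0.8812,-0.4721,0.6153],[0,0,0,1]])}
def proj(n,p):
    c=(np.asarray(p)-T[n][:3,3])@T[n][:3,:3]; q=c@K[n].T; return q[...,:2]/q[...,2:]
def back(n,uv,z):
    d=T[n][:3,:3]@np.linalg.solve(K[n],[*uv,1]); o=T[n][:3,3]; return o+d*(z-o[2])/d[2]
def w(pose,p):
    c,s=np.cos(pose[2]),np.sin(pose[2]); p=np.asarray(p,float); return np.array([pose[0]+c*p[0]-s*p[1],pose[1]+s*p[0]+c*p[1],p[2]])
def fit(obs,x0):
    f=lambda x:np.concatenate([proj(n,w(x,p))-uv for n,p,uv in obs])
    r=least_squares(f,x0,loss='soft_l1'); return r.x,f(r.x).reshape(-1,2).round(1)
E
python3 - <<'E'
from h import *
obs=[('top',[-.1,.04,.012],(225,301)),('top',[-.1,-.04,.012],(260.5,315)),('top',[.1,.04,.012],(262,216)),('top',[.1,-.04,.012],(296,230)),
('top',[.05,-.115,.113],(320,254.5)),('top',[-.065,0,.078],(244.5,289.7)),('side',[.05,-.115,.113],(318,235)),('side',[-.065,0,.078],(271.5,235.5))]
x,r=fit(obs,[.4,0.1,0.4]);print(x);print(r)
for n,uv,z in(('top',(346.2,247.5),.066),('side',(338.5,257),.066)):
    p=back(n,uv,z);c,s=np.cos(x[2]),np.sin(x[2]);d=p[:2]-x[:2];print('idx',p,c*d[0]+s*d[1],-s*d[0]+c*d[1])
ob=[('top',[a*.08,b*.06,.075],uv) for a,b,uv in((1,1,(417,240)),(1,-1,(472,227)),(-1,-1,(498,301)),(-1,1,(440,315)))]
# long axis along image vertical
y,r=fit(ob,[.35,-.3,.3]);print('box',y);print(r)
for n,p in (('cell',[-.065,0,.062]),('knob',[.05,-.115,.095])): print(n,w(x,p))
for n,uv,z in(('post',(310,291),.05),('clean',(140,162),.12),('tray',(135,282),.03),('sensor',(380,317),.02),('ring',(255,267),.02)): print(n,back('top',uv,z))
from scipy.spatial.transform import Rotation as R
print(R.from_rotvec([2.50020702,1.90068853,-.0024]).as_matrix().round(3))
E
```

```text
[ 0.50932485  0.08670995 -0.3856295 ]
[[-0.5  0.7]
 [-0.6  1.2]
 [ 0.3 -0.8]
 [ 0.6 -1.4]
 [ 1.1  0.1]
 [-0.4  0.5]
 [ 1.7 -1. ]
 [-0.7 -5. ]]
idx [ 0.53477316 -0.08981894  0.066     ] 0.08997944731581173 -0.15399273704715988
idx [ 0.53243414 -0.09111271  0.066     ] 0.08829883979634774 -0.15607130593961183
box [ 0.48686925 -0.30561528  0.24997783]
[[-1.6 -1. ]
 [ 0.5 -2.8]
 [ 0.7  0.7]
 [-0.2  2.5]]
cell [0.44909833 0.11115921 0.062     ]
knob [ 0.51239656 -0.03865179  0.095     ]
post [ 0.4494102  -0.01663405  0.05      ]
clean [0.69751298 0.31546722 0.12      ]
tray [0.47180027 0.34333352 0.03      ]
sensor [ 0.39826958 -0.15952324  0.02      ]
ring [0.50305351 0.09856418 0.02      ]
[[ 0.267  0.964 -0.001]
 [ 0.964 -0.267 -0.002]
 [-0.002 -0.    -1.   ]]
```

Measured values fit the given sizes: the index is at station x ≈ 90 mm, with about 40 mm of travel needed. Moving towards the cell now.

Emit:
{"name": "arm_command", "arguments": {
  "motion": [
    {"slide": [-0.068, 0.0735, 0], "turn": [0, 0, 0]},
    {"slide": [-0.068, 0.0735, 0], "turn": [0, 0, 0]},
    {"slide": [-0.068, 0.0735, 0], "turn": [0, 0, 0]},
    {"slide": [-0.068, 0.0735, 0], "turn": [0, 0, 0]},
    {"slide": [-0.068, 0.0735, 0], "turn": [0, 0, 0]}
  ],
  "gripper": 100,
  "grip_force": 25
}}

```text
t: 0.52
tool_pos: [0.2661, 0.4061, 0.4042]
orientation: [2.5, 1.902, -0.001]
force: [1.9, -0.1, 0.1]
opening: 0.093
```

Emit:
{"name": "arm_command", "arguments": {
  "motion": [
    {"slide": [-0.068, 0.0735, 0], "turn": [0, 0, 0]},
    {"slide": [-0.068, 0.0735, 0], "turn": [0, 0, 0]},
    {"slide": [-0.068, 0.0735, 0], "turn": [0, 0, 0]},
    {"slide": [-0.068, 0.0735, 0], "turn": [0, 0, 0]},
    {"slide": [-0.068, 0.0735, 0], "turn": [0, 0, 0]}
  ]
}}

```text
t: 0.93
tool_pos: [0.3714, 0.2356, 0.4045]
orientation: [-2.501, -1.902, 0.0]
force: [0.3, 0.5, 0.0]
opening: 0.0933
```

Emit:
{"name": "arm_command", "arguments": {
  "motion": [
    {"slide": [-0.068, 0.0735, 0], "turn": [0, 0, 0]},
    {"slide": [-0.068, 0.0735, 0], "turn": [0, 0, 0]},
    {"slide": [0, 0, 0], "turn": [0, 0, 0.23]},
    {"slide": [0, 0, 0], "turn": [0, 0, 0]},
    {"slide": [0, 0, 0], "turn": [0, 0, 0]}
  ]
}}

```text
t: 1.35
tool_pos: [0.4131, 0.169, 0.4044]
orientation: [-2.605, -1.755, 0.001]
force: [0.3, 0.1, 0.4]
opening: 0.0931
```

```bash
cat >> h.py <<'E'
from scipy.spatial.transform import Rotation as R
ST=[0.50932485,0.08670995,-0.3856295]; BOX=[.48687,-.30562,.25]
def go(tgt,yaw=None):
    "tgt: wanted TCP; yaw: wanted angle of tool x in world"
    from plant import robot
    s=robot.read_state(); M=R.from_rotvec(s['orientation']).as_matrix()
    print('pos',s['tool_pos'].round(4) if hasattr(s['tool_pos'],'round') else s['tool_pos'],'yaw',np.degrees(np.arctan2(M[1,0],M[0,0])),'tilt',M[:,2].round(4))
    d=M.T@(np.asarray(tgt)-s['tool_pos']); print('tool delta mm',(1000*d).round(1),'shares',(d/.4).round(4), 'rows',np.linalg.norm(d)/.04)
    if yaw is not None:
        e=(np.arctan2(M[1,0],M[0,0])-yaw+np.pi/2)%np.pi-np.pi/2; print('turn z share',e/.5)
E
python3 - <<'E'
from h import *
c=w(ST,[-.065,0,.064+.167]); go(c,ST[2]+np.pi/2)
E
```

```text
pos [0.4131 0.169  0.4044] yaw 67.92662902799692 tilt [-9.e-04  2.e-04 -1.e+00]
tool delta mm [-40.1  55.3 173.3] shares [-0.1001  0.1383  0.4334] rows 4.657783398372322
turn z share 0.0007529990488106542
```

Emit:
{"name": "arm_command", "arguments": {
  "motion": [
    {"slide": [-0.05, 0.069, 0], "turn": [0, 0, 0]},
    {"slide": [-0.05, 0.069, 0], "turn": [0, 0, 0]},
    {"slide": [0, 0, 0.1], "turn": [0, 0, 0]},
    {"slide": [0, 0, 0.1], "turn": [0, 0, 0]},
    {"slide": [0, 0, 0], "turn": [0, 0, 0]}
  ]
}}

```text
t: 1.77
tool_pos: [0.4459, 0.112, 0.3168]
orientation: [-2.598, -1.756, 0.017]
force: [-3.3, -0.4, -1.8]
opening: 0.093
```

```bash
python3 - <<'E'
from h import *
c=w(ST,[-.065,0,.064+.167]); go(c,ST[2]+np.pi/2)
from plant import robot
import cv2
c=robot.read_camera('side')['pixels'];cv2.imwrite('pics/s2.png',cv2.resize(c[80:300,180:400],None,fx=2.7,fy=2.7,interpolation=cv2.INTER_CUBIC))
E
```

```text
pos [0.4459 0.112  0.3168] yaw 68.11929474125245 tilt [-0.0123 -0.0013 -0.9999]
tool delta mm [ 0.9  4.2 85.8] shares [0.0023 0.0106 0.2145] rows 2.147406783116008
turn z share 0.007478301152834987
```

View pics/s2.png

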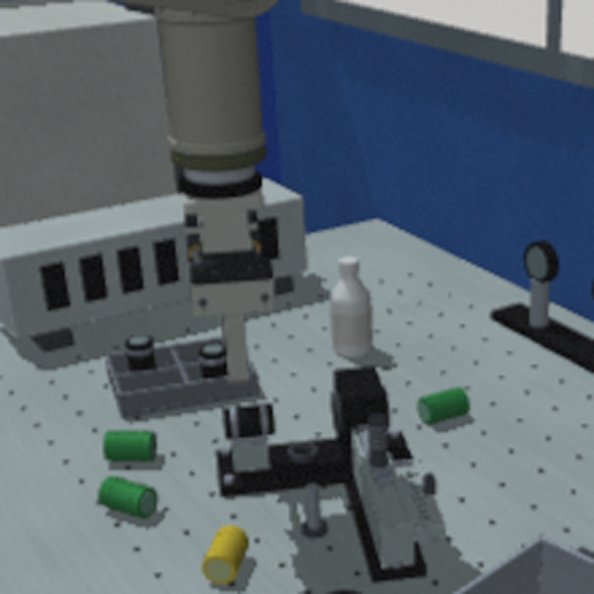

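The side view shows the open gripper above the cradle with the fingers on either side of the cell. The cell is at about (248,422) in the crop, and the path down is clear.

Emit:
{"name": "arm_command", "arguments": {
  "motion": [
    {"slide": [0, 0, 0.04], "turn": [0, 0, 0]},
    {"slide": [0, 0, 0.06], "turn": [0, 0, 0]},
    {"slide": [0, 0, 0.04], "turn": [0, 0, 0]},
    {"slide": [0, 0, 0], "turn": [0, 0, 0]},
    {"slide": [0, 0, 0], "turn": [0, 0, 0]}
  ]
}}

```text
t: 2.23
tool_pos: [0.4494, 0.1125, 0.2705]
orientation: [2.604, 1.758, 0.001]
force: [0.3, 0.4, 0.6]
opening: 0.0929
```

```bash
python3 - <<'E'
from h import *
c=w(ST,[-.065,0,.064+.167]); go(c,ST[2]+np.pi/2)
E
```

```text
pos [0.4494 0.1125 0.2705] yaw 68.05381681900727 tilt [ 5.e-04  2.e-04 -1.e+00]
tool delta mm [-1.4  0.2 39.5] shares [-0.0034  0.0005  0.0987] rows 0.9871067384368354
turn z share 0.005192690491748753
```

Emit:
{"name": "arm_command", "arguments": {
  "motion": [
    {"slide": [-0.0035, 0, 0.04], "turn": [0, 0, 0]},
    {"slide": [0, 0, 0.04], "turn": [0, 0, 0]},
    {"slide": [0, 0, 0.019], "turn": [0, 0, 0]},
    {"slide": [0, 0, 0], "turn": [0, 0, 0]},
    {"slide": [0, 0, 0], "turn": [0, 0, 0]}
  ]
}}

```text
t: 2.65
tool_pos: [0.4492, 0.1105, 0.2306]
orientation: [2.605, 1.755, 0.002]
force: [0.4, 0.1, 0.2]
opening: 0.0931
```

Emit:
{"name": "arm_command", "arguments": {
  "motion": [
    {"slide": [0, 0, 0]},
    {"slide": [0, 0, 0]},
    {"slide": [0, 0, 0]},
    {"slide": [0, 0, 0]},
    {"slide": [0, 0, 0]}
  ],
  "gripper": 0,
  "grip_force": 25
}}

```text
invalid input at $.motion[0]: expected keys slide, turn
```

Emit:
{"name": "arm_command", "arguments": {
  "motion": [
    {"slide": [0, 0, 0]},
    {"slide": [0, 0, 0]},
    {"slide": [0, 0, 0]},
    {"slide": [0, 0, 0]},
    {"slide": [0, 0, 0]}
  ]
}}

```text
invalid input at $.motion[0]: expected keys slide, turn
```

Emit:
{"name": "arm_command", "arguments": {
  "motion": [
    {"slide": [0, 0, 0], "turn": [0, 0, 0]},
    {"slide": [0, 0, 0], "turn": [0, 0, 0]},
    {"slide": [0, 0, 0], "turn": [0, 0, 0]},
    {"slide": [0, 0, 0], "turn": [0, 0, 0]},
    {"slide": [0, 0, 0], "turn": [0, 0, 0]}
  ],
  "gripper": 0,
  "grip_force": 25
}}

```text
t: 3.07
tool_pos: [0.4488, 0.1101, 0.2295]
orientation: [2.606, 1.754, 0.001]
force: [0.0, -1.0, 0.0]
opening: 0.0639
```

Emit:
{"name": "arm_command", "arguments": {
  "motion": [
    {"slide": [0, 0, 0], "turn": [0, 0, 0]},
    {"slide": [0, 0, 0], "turn": [0, 0, 0]},
    {"slide": [0, 0, 0], "turn": [0, 0, 0]},
    {"slide": [0, 0, 0], "turn": [0, 0, 0]},
    {"slide": [0, 0, 0], "turn": [0, 0, 0]}
  ]
}}

```text
t: 3.48
tool_pos: [0.4491, 0.1105, 0.2296]
orientation: [-2.606, -1.754, -0.003]
force: [0.3, 0.3, 3.6]
opening: 0.0315
```

Gripped at 31.5 mm, which matches the 32 mm diameter. Lifting.

Emit:
{"name": "arm_command", "arguments": {
  "motion": [
    {"slide": [0, 0, -0.04], "turn": [0, 0, 0]},
    {"slide": [0, 0, -0.08], "turn": [0, 0, 0]},
    {"slide": [0, 0, -0.1], "turn": [0, 0, 0]},
    {"slide": [0, 0, -0.1], "turn": [0, 0, 0]},
    {"slide": [0, 0, -0.04], "turn": [0, 0, 0]}
  ]
}}

```text
t: 3.9
tool_pos: [0.4495, 0.1102, 0.3789]
orientation: [2.603, 1.753, 0.009]
force: [1.7, 0.4, 0.2]
opening: 0.0315
```

```bash
python3 - <<'E'
from h import *
go([BOX[0],BOX[1],.36],BOX[2]+np.pi/2)
from plant import robot
import cv2
print(robot.read_state()['opening'])
for n,a in(('side',(80,300,180,400)),('top',(150,370,180,400))):
    c=robot.read_camera(n)['pixels'];cv2.imwrite(f'pics/{n}3.png',cv2.resize(c[a[0]:a[1],a[2]:a[3]],None,fx=2.7,fy=2.7,interpolation=cv2.INTER_CUBIC))
E
```

```text
pos [0.4495 0.1102 0.3789] yaw 67.89715537389058 tilt [ 6.5e-03  5.0e-04 -1.0e+00]
tool delta mm [-371.3  190.9   18.9] shares [-0.9281  0.4774  0.0472] rows 10.447851699588071
turn z share -1.2715348255646886
0.031467581542785415
```

View pics/side3.png

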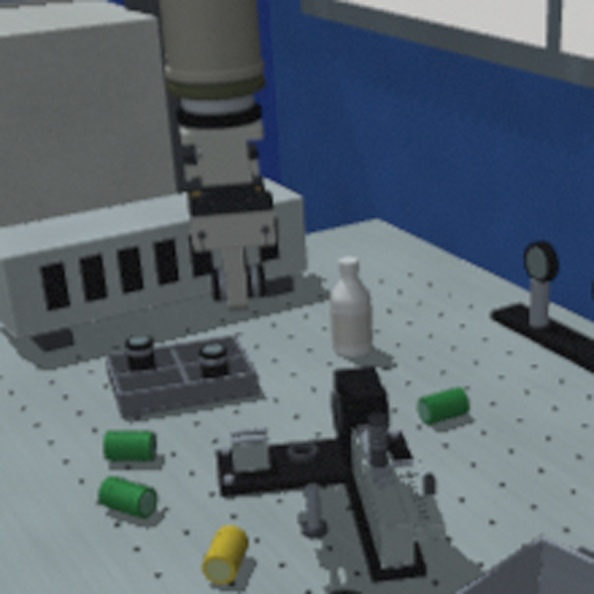

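The side view shows the cell between the fingers, the cradle empty at crop (250,447), and the knob still at the shut position. Carrying the cell to the box.

Emit:
{"name": "arm_command", "arguments": {
  "motion": [
    {"slide": [-0.0895, 0.046, 0], "turn": [0, 0, 0]},
    {"slide": [-0.0895, 0.046, 0], "turn": [0, 0, 0]},
    {"slide": [-0.0895, 0.046, 0], "turn": [0, 0, 0]},
    {"slide": [-0.0895, 0.046, 0], "turn": [0, 0, 0]},
    {"slide": [-0.0895, 0.046, 0], "turn": [0, 0, 0]}
  ]
}}

```text
t: 4.42
tool_pos: [0.4657, -0.092, 0.3711]
orientation: [-2.604, -1.754, 0.003]
force: [1.1, 0.4, -0.6]
opening: 0.0315
```

Emit:
{"name": "arm_command", "arguments": {
  "motion": [
    {"slide": [-0.0895, 0.046, 0], "turn": [0, 0, 0]},
    {"slide": [-0.0895, 0.046, 0], "turn": [0, 0, 0]},
    {"slide": [-0.0895, 0.046, 0], "turn": [0, 0, 0]},
    {"slide": [-0.0895, 0.046, 0], "turn": [0, 0, 0]},
    {"slide": [-0.0895, 0.046, 0], "turn": [0, 0, 0]}
  ]
}}

```text
t: 4.83
tool_pos: [0.4836, -0.2926, 0.3707]
orientation: [-2.604, -1.752, 0.002]
force: [0.2, -0.0, -0.5]
opening: 0.0312
```

Emit:
{"name": "arm_command", "arguments": {
  "motion": [
    {"slide": [0, 0, 0], "turn": [0, 0, -0.24]},
    {"slide": [0, 0, 0], "turn": [0, 0, -0.24]},
    {"slide": [0, 0, 0], "turn": [0, 0, -0.24]},
    {"slide": [0, 0, 0], "turn": [0, 0, -0.24]},
    {"slide": [0, 0, 0], "turn": [0, 0, -0.24]}
  ]
}}

```text
t: 5.25
tool_pos: [0.4838, -0.2908, 0.3704]
orientation: [-1.962, -2.448, 0.001]
force: [-0.5, -0.2, -1.0]
opening: 0.0312
```

```bash
python3 - <<'E'
from h import *
go([BOX[0],BOX[1],.203],BOX[2]+np.pi/2)
from plant import robot
print(robot.read_state()['opening'])
import cv2
c=robot.read_camera('top')['pixels'];cv2.imwrite('pics/t4.png',c)
E
```

```text
pos [ 0.4838 -0.2908  0.3704] yaw 102.58561465480942 tilt [-0.0033  0.0022 -1.    ]
tool delta mm [-15.6   0.2 167.4] shares [-3.910e-02  4.000e-04  4.184e-01] rows 4.20198561792772
turn z share -0.06067917177265203
0.03119448413473625
```

View pics/t4.png

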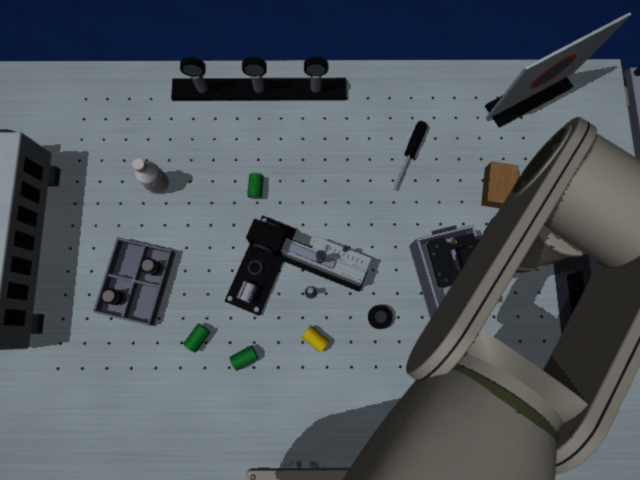

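The top view shows the gripper over the box at about (455,255), with everything else unmoved. Finishing the alignment and descending.

Emit:
{"name": "arm_command", "arguments": {
  "motion": [
    {"slide": [-0.039, 0, 0], "turn": [0, 0, -0.05]},
    {"slide": [0, 0, 0.08], "turn": [0, 0, 0]},
    {"slide": [0, 0, 0.1], "turn": [0, 0, 0]},
    {"slide": [0, 0, 0.06], "turn": [0, 0, 0]},
    {"slide": [0, 0, 0], "turn": [0, 0, 0]}
  ]
}}

```text
t: 5.72
tool_pos: [0.4848, -0.3039, 0.2685]
orientation: [-1.936, -2.457, 0.001]
force: [-0.1, 1.2, -1.4]
opening: 0.0318
```

```bash
python3 - <<'E'
from h import *
go([BOX[0],BOX[1],.203],BOX[2]+np.pi/2)
from plant import robot
import cv2
c=robot.read_camera('side')['pixels'];cv2.imwrite('pics/s5.png',cv2.resize(c[150:400,280:500],None,fx=2.4,fy=2.4,interpolation=cv2.INTER_CUBIC))
E
```

```text
pos [ 0.4848 -0.3039  0.2685] yaw 103.53668791550729 tilt [-0.0109  0.0081 -0.9999]
tool delta mm [-2.8  2.2 65.4] shares [-0.007   0.0054  0.1635] rows 1.6378815206981028
turn z share -0.02748045211893979
```

View pics/s5.png

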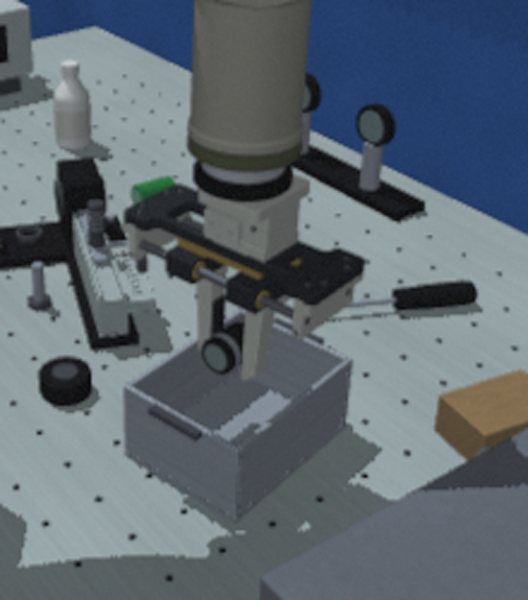

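The side view shows the cell (crop (220,350)) going centrally into the box opening. Lowering to the release height.

Emit:
{"name": "arm_command", "arguments": {
  "motion": [
    {"slide": [0, 0, 0.05], "turn": [0, 0, 0]},
    {"slide": [0, 0, 0.06], "turn": [0, 0, 0]},
    {"slide": [0, 0, 0.04], "turn": [0, 0, 0]},
    {"slide": [0, 0, 0], "turn": [0, 0, 0]},
    {"slide": [0, 0, 0], "turn": [0, 0, 0]}
  ]
}}

```text
t: 6.18
tool_pos: [0.488, -0.3061, 0.218]
orientation: [-1.941, -2.47, 0.0]
force: [0.3, -0.3, -0.4]
opening: 0.0311
```

Emit:
{"name": "arm_command", "arguments": {
  "motion": [
    {"slide": [0, 0, 0], "turn": [0, 0, 0]},
    {"slide": [0, 0, 0], "turn": [0, 0, 0]},
    {"slide": [0, 0, 0], "turn": [0, 0, 0]},
    {"slide": [0, 0, 0], "turn": [0, 0, 0]},
    {"slide": [0, 0, 0], "turn": [0, 0, 0]}
  ],
  "gripper": 58
}}

```text
t: 6.6
tool_pos: [0.488, -0.3062, 0.2181]
orientation: [1.94, 2.469, 0.0]
force: [-0.8, 0.2, -0.2]
opening: 0.0534
```

Emit:
{"name": "arm_command", "arguments": {
  "motion": [
    {"slide": [0, 0, -0.04], "turn": [0, 0, 0]},
    {"slide": [0, 0, -0.1], "turn": [0, 0, 0]},
    {"slide": [0, 0, -0.1], "turn": [0, 0, 0]},
    {"slide": [0, 0, -0.1], "turn": [0, 0, 0]},
    {"slide": [0, 0, -0.1], "turn": [0, 0, 0]}
  ]
}}

```text
t: 7.02
tool_pos: [0.4874, -0.3058, 0.3951]
orientation: [-1.941, -2.471, 0.0]
force: [1.3, -0.2, -0.4]
opening: 0.054
```

```bash
python3 - <<'E'
from h import *
k=w(ST,[.05,-.115,.095]); print(k); go([k[0],k[1],.36],ST[2]+np.pi/2)
from plant import robot
import cv2
c=robot.read_camera('side')['pixels'];cv2.imwrite('pics/s6.png',cv2.resize(c[150:400,280:500],None,fx=2.4,fy=2.4,interpolation=cv2.INTER_CUBIC))
E
```

```text
[ 0.51239656 -0.03865179  0.095     ]
pos [ 0.4874 -0.3058  0.3951] yaw 103.70324507038396 tilt [-1.e-04  0.e+00 -1.e+00]
tool delta mm [253.6  87.5  35.1] shares [0.634  0.2189 0.0879] rows 6.764206363249733
turn z share 1.2495924893717643
```

View pics/s6.png

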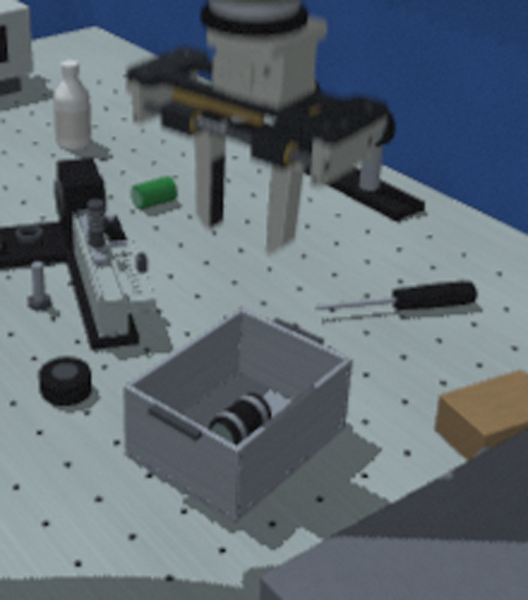

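The side view shows the cell lying on the box floor (crop (240,415)), free of the gripper, with the slide still shut. Going to the knob.

Emit:
{"name": "arm_command", "arguments": {
  "motion": [
    {"slide": [0.0906, 0.0313, 0], "turn": [0, 0, 0]},
    {"slide": [0.0906, 0.0313, 0], "turn": [0, 0, 0]},
    {"slide": [0.0906, 0.0313, 0], "turn": [0, 0, 0]},
    {"slide": [0.0906, 0.0313, 0], "turn": [0, 0, 0]},
    {"slide": [0.0906, 0.0313, 0], "turn": [0, 0, 0]}
  ]
}}

```text
t: 7.48
tool_pos: [0.5054, -0.1136, 0.3932]
orientation: [1.941, 2.47, 0.0]
force: [-0.1, 0.1, 0.4]
opening: 0.0542
```

Emit:
{"name": "arm_command", "arguments": {
  "motion": [
    {"slide": [0.0906, 0.0313, 0], "turn": [0, 0, 0]},
    {"slide": [0.0906, 0.0313, 0], "turn": [0, 0, 0]},
    {"slide": [0, 0, 0], "turn": [0, 0, 0.245]},
    {"slide": [0, 0, 0], "turn": [0, 0, 0.245]},
    {"slide": [0, 0, 0], "turn": [0, 0, 0.245]}
  ]
}}

```text
t: 7.9
tool_pos: [0.5128, -0.0376, 0.3932]
orientation: [2.363, 2.07, 0.0]
force: [0.3, 0.1, -0.6]
opening: 0.0538
```

Emit:
{"name": "arm_command", "arguments": {
  "motion": [
    {"slide": [0, 0, 0], "turn": [0, 0, 0.245]},
    {"slide": [0, 0, 0], "turn": [0, 0, 0.245]},
    {"slide": [0, 0, 0.04], "turn": [0, 0, 0.02]},
    {"slide": [0, 0, 0], "turn": [0, 0, 0]},
    {"slide": [0, 0, 0], "turn": [0, 0, 0]}
  ]
}}

```text
t: 8.32
tool_pos: [0.5124, -0.0387, 0.3763]
orientation: [-2.602, -1.758, 0.002]
force: [-0.4, 0.1, 0.1]
opening: 0.0539
```

```bash
python3 - <<'E'
from h import *
k=w(ST,[.05,-.115,.095]); go([k[0],k[1],.262],ST[2]+np.pi/2)
from plant import robot
import cv2
c=robot.read_camera('side')['pixels'];cv2.imwrite('pics/s7.png',cv2.resize(c[120:340,220:440],None,fx=2.7,fy=2.7,interpolation=cv2.INTER_CUBIC))
E
```

```text
pos [ 0.5124 -0.0387  0.3763] yaw 68.10622876326356 tilt [-2.1e-03  3.0e-04 -1.0e+00]
tool delta mm [1.000e-01 2.000e-01 1.143e+02] shares [0.0004 0.0006 0.2858] rows 2.8576056583492373
turn z share 0.007022212481036405
```

View pics/s7.png

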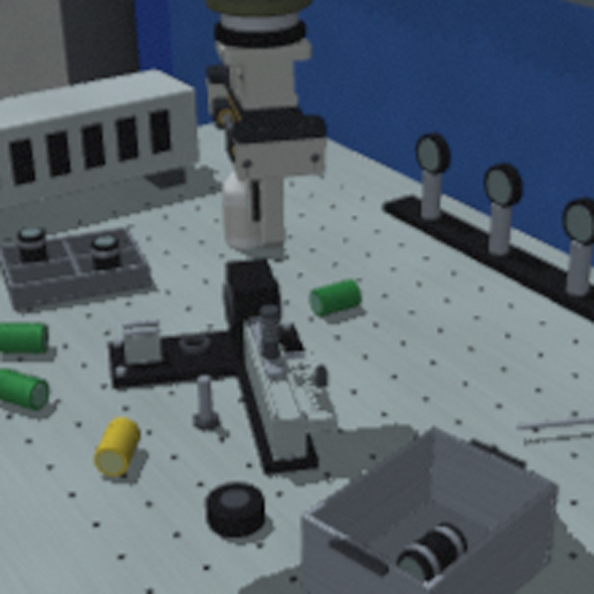

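The gripper stands above the knob (crop (268,325)) with the fingers lined up along the slide. Lowering and gripping.

Emit:
{"name": "arm_command", "arguments": {
  "motion": [
    {"slide": [0, 0, 0.05], "turn": [0, 0, 0]},
    {"slide": [0, 0, 0.08], "turn": [0, 0, 0]},
    {"slide": [0, 0, 0.08], "turn": [0, 0, 0]},
    {"slide": [0, 0, 0.05], "turn": [0, 0, 0]},
    {"slide": [0, 0, 0], "turn": [0, 0, 0]}
  ]
}}

```text
t: 8.78
tool_pos: [0.5108, -0.0385, 0.2687]
orientation: [-2.599, -1.756, 0.009]
force: [-0.7, -0.2, -0.3]
opening: 0.0542
```

Emit:
{"name": "arm_command", "arguments": {
  "motion": [
    {"slide": [0, 0, 0.02], "turn": [0, 0, 0]},
    {"slide": [0, 0, 0.02], "turn": [0, 0, 0]},
    {"slide": [0, 0, 0], "turn": [0, 0, 0]},
    {"slide": [0, 0, 0], "turn": [0, 0, 0]},
    {"slide": [0, 0, 0], "turn": [0, 0, 0]}
  ]
}}

```text
t: 9.2
tool_pos: [0.5133, -0.0389, 0.2584]
orientation: [2.603, 1.757, 0.002]
force: [0.8, 0.5, 0.1]
opening: 0.0537
```

```bash
python3 - <<'E'
from h import *
k=w(ST,[.05,-.115,.095]); go([k[0],k[1],.262],ST[2]+np.pi/2)
from plant import robot
import cv2
for n,a in(('side',(150,330,230,410)),('top',(190,340,230,430))):
    c=robot.read_camera(n)['pixels'];cv2.imwrite(f'pics/{n}8.png',cv2.resize(c[a[0]:a[1],a[2]:a[3]],None,fx=3.2,fy=3.2,interpolation=cv2.INTER_CUBIC))
E
```

```text
pos [ 0.5133 -0.0389  0.2584] yaw 68.04423507119269 tilt [ 1.9e-03 -3.0e-04 -1.0e+00]
tool delta mm [-0.1 -1.  -3.6] shares [-0.0003 -0.0024 -0.0091] rows 0.09383818650584547
turn z share 0.004858224396828259
```

View pics/side8.png

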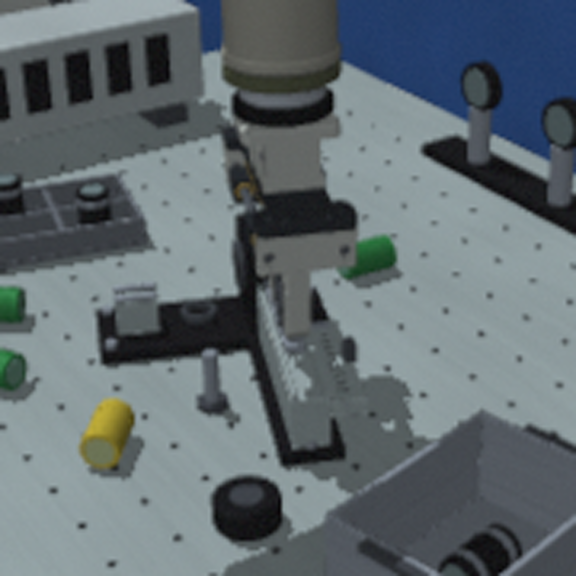

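View pics/top8.png

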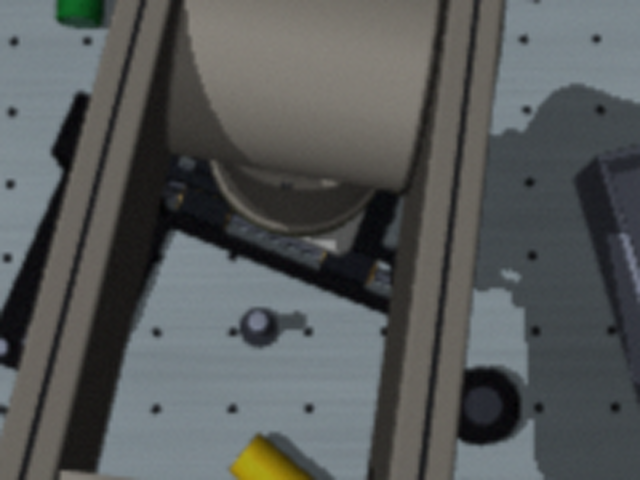

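The side view shows the fingers around the knob above the guide. The top view is blocked by the arm, so later checks will use the side view. Closing.

Emit:
{"name": "arm_command", "arguments": {
  "motion": [
    {"slide": [0, 0, 0], "turn": [0, 0, 0]},
    {"slide": [0, 0, 0], "turn": [0, 0, 0]},
    {"slide": [0, 0, 0], "turn": [0, 0, 0]},
    {"slide": [0, 0, 0], "turn": [0, 0, 0]},
    {"slide": [0, 0, 0], "turn": [0, 0, 0]}
  ],
  "gripper": 0,
  "grip_force": 40
}}

```text
t: 9.72
tool_pos: [0.5128, -0.0388, 0.2571]
orientation: [2.604, 1.758, -0.0]
force: [0.3, 0.1, -0.1]
opening: 0.0252
```

Emit:
{"name": "arm_command", "arguments": {
  "motion": [
    {"slide": [0, 0, 0], "turn": [0, 0, 0]},
    {"slide": [0, 0, 0], "turn": [0, 0, 0]},
    {"slide": [0, 0, 0], "turn": [0, 0, 0]},
    {"slide": [0, 0, 0], "turn": [0, 0, 0]},
    {"slide": [0, 0, 0], "turn": [0, 0, 0]}
  ]
}}

```text
t: 10.13
tool_pos: [0.5128, -0.0386, 0.2571]
orientation: [-2.604, -1.758, -0.001]
force: [1.3, 3.8, -0.7]
opening: 0.0171
```

```bash
python3 - <<'E'
from h import *
k=w(ST,[.05,-.155,.095]); go([k[0],k[1],.2585],ST[2]+np.pi/2)
E
```

```text
pos [ 0.5128 -0.0386  0.2571] yaw 68.0473722409807 tilt [ 2.e-04  4.e-04 -1.e+00]
tool delta mm [-40.2  -0.5  -1.4] shares [-0.1006 -0.0012 -0.0035] rows 1.006354265532579
turn z share 0.004967732280818371
```

Gripped on the knob, and the wrist reads about the spring's preload. Pulling out gently.

Emit:
{"name": "arm_command", "arguments": {
  "motion": [
    {"slide": [-0.02, 0, 0], "turn": [0, 0, 0]},
    {"slide": [-0.025, 0, 0], "turn": [0, 0, 0]},
    {"slide": [-0.025, 0, 0], "turn": [0, 0, 0]},
    {"slide": [-0.02, 0, 0], "turn": [0, 0, 0]},
    {"slide": [0, 0, 0], "turn": [0, 0, 0]}
  ]
}}

```text
t: 10.55
tool_pos: [0.4989, -0.0727, 0.2571]
orientation: [-2.604, -1.756, -0.0]
force: [1.3, 6.8, -0.1]
opening: 0.0174
```

Emit:
{"name": "arm_command", "arguments": {
  "motion": [
    {"slide": [0, 0, 0], "turn": [0, 0, 0]},
    {"slide": [0, 0, 0], "turn": [0, 0, 0]},
    {"slide": [0, 0, 0], "turn": [0, 0, 0]},
    {"slide": [0, 0, 0], "turn": [0, 0, 0]},
    {"slide": [0, 0, 0], "turn": [0, 0, 0]}
  ]
}}

```text
t: 10.97
tool_pos: [0.4994, -0.0716, 0.2571]
orientation: [-2.603, -1.757, -0.001]
force: [1.4, 5.7, 1.0]
opening: 0.0174
```

```bash
python3 - <<'E'
from h import *
k=w(ST,[.05,-.155,.095]); go([k[0],k[1],.2585],ST[2]+np.pi/2)
from plant import robot
import cv2
for n,a in(('side',(220,300,290,370)),('top',(190,340,230,430))):
    c=robot.read_camera(n)['pixels'];cv2.imwrite(f'pics/{n}9full.png',c);cv2.imwrite(f'pics/{n}9.png',cv2.resize(c[a[0]:a[1],a[2]:a[3]],None,fx=(7 if n=='side' else 3),fy=(7 if n=='side' else 3),interpolation=cv2.INTER_CUBIC))
for t in(.036,.04): print(t,proj('side',w(ST,[.082,-.115-t,.06])),proj('side',w(ST,[.05,-.115-t,.113])))
E
```

```text
pos [ 0.4994 -0.0716  0.2571] yaw 68.04472795251482 tilt [-1.0e-04  1.1e-03 -1.0e+00]
tool delta mm [-4.6 -0.3 -1.4] shares [-0.0114 -0.0008 -0.0035] rows 0.11953429485458848
turn z share 0.004875429200613457
0.036 [335.57020934 258.32947744] [322.25524631 240.78928298]
0.04 [335.89636578 259.14727072] [322.54638454 241.57191442]
```

View pics/side9.png

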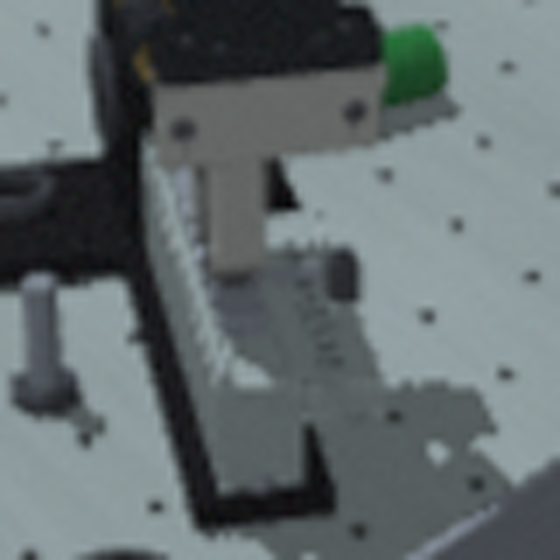

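View pics/top9.png

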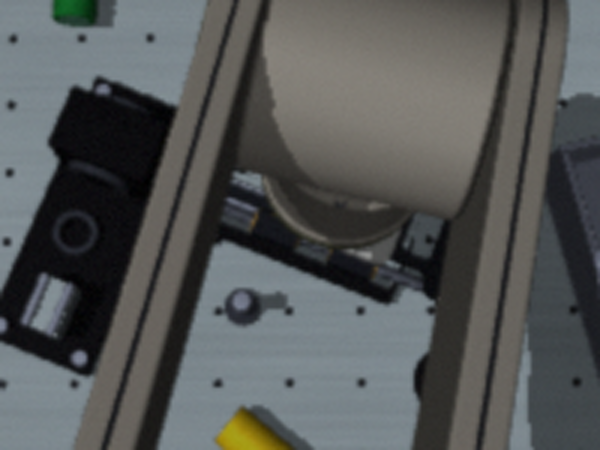

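The side crop shows the finger on the knob and the index block at crop (343,275), with the pointer hard to see. I'll enlarge with more contrast and compare with the start picture.

```bash
python3 - <<'E'
import cv2,numpy as np
from h import *
def f(im,x0,x1,y0,y1,k):
    c=cv2.resize(im[y0:y1,x0:x1],None,fx=k,fy=k,interpolation=cv2.INTER_LANCZOS4).astype(float)
    c=np.clip((c-30)*255/170,0,255); c=(255*(c/255)**.7).astype('uint8')
    for x in range((x0+4)//5*5,x1,5): cv2.putText(c,str(x),((x-x0)*k,8),0,.3,(0,0,255))
    for y in range((y0+4)//5*5,y1,5): cv2.putText(c,str(y),(0,(y-y0)*k+3),0,.3,(0,0,255))
    return c
a=f(cv2.imread('pics/side9full.png'),310,350,240,275,10);b=f(cv2.imread('pics/side0.png'),310,350,225,275,10)[:500]
c=f(cv2.imread('pics/top0.png'),310,355,235,265,16)
cv2.imwrite('pics/a.png',np.hstack([a,b[:350]]));cv2.imwrite('pics/c.png',c)
E
```

```text
(no output)
```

View pics/a.png

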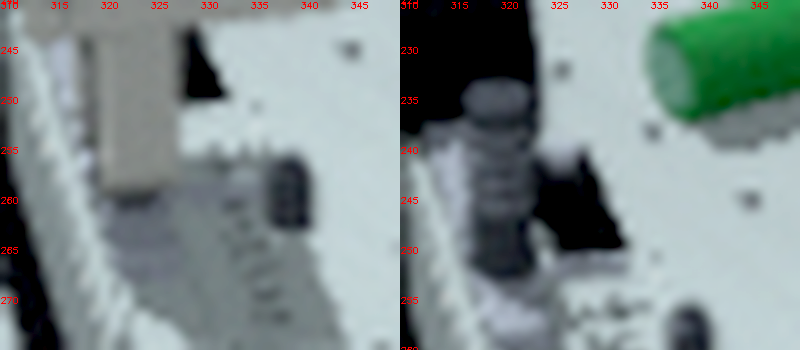

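View pics/c.png

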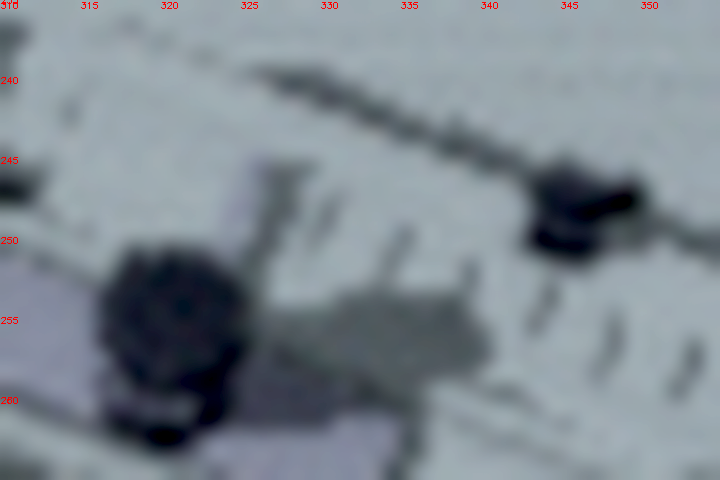

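The top crop shows the pointer from (323.8,250) to (325.6,245.2) and the index at about (345.2,247.2). In the side views the pointer tip is at about (331.8,250.8) at the start and at about (336,257.8) now; the index top is at about (338.3,256.3).

```bash
python3 - <<'E'
from h import *
def st(p):
    c,s=np.cos(ST[2]),np.sin(ST[2]);d=p[:2]-np.array(ST[:2]);return (1000*np.array([c*d[0]+s*d[1],-s*d[0]+c*d[1]])).round(1)
for l,n,uv,z in(('ptr0 top','top',(325.5,245.3),.0615),('ptr0mid top','top',(324.3,248.5),.0615),('knob0 top','top',(320,254.5),.113),('idx top','top',(345.2,247.2),.066),
 ('ptr0 side','side',(331.8,250.8),.06),('ptr1 side','side',(336,257.8),.06),('idx side','side',(338.3,256.5),.066),('idx bottom side near','side',(338.8,262.8),.05)): print(l,st(back(n,uv,z)))
for y in(-.15,-.155,-.16): print(y,[proj('side',w(ST,[.09,y,z])).round(1).tolist() for z in(.05,.058,.066)],proj('top',w(ST,[.09,y,.066])).round(1))
E
```

```text
ptr0 top [  79.6 -113.5]
ptr0mid top [  72.6 -113.7]
knob0 top [  49.3 -112.9]
idx top [  89.8 -151.9]
ptr0 side [  80.1 -112.4]
ptr1 side [  83.5 -148.6]
idx side [  88.3 -153.6]
idx bottom side near [  88.7 -157.2]
-0.15 [[338.7, 261.2], [338.7, 258.5], [338.7, 255.7]] [344.3 246.8]
-0.155 [[339.1, 262.3], [339.1, 259.5], [339.1, 256.7]] [346.7 247.7]
-0.16 [[339.5, 263.3], [339.5, 260.5], [339.5, 257.7]] [349.  248.6]
```

Travel needed is about 38.5 mm from the top view and about 41 mm from the side view, and about 36 mm is done. I'll pull a further 4 mm.

Emit:
{"name": "arm_command", "arguments": {
  "motion": [
    {"slide": [-0.005, 0, 0], "turn": [0, 0, 0]},
    {"slide": [-0.005, 0, 0], "turn": [0, 0, 0]},
    {"slide": [0, 0, 0], "turn": [0, 0, 0]},
    {"slide": [0, 0, 0], "turn": [0, 0, 0]},
    {"slide": [0, 0, 0], "turn": [0, 0, 0]}
  ]
}}

```text
t: 11.48
tool_pos: [0.4979, -0.0753, 0.2571]
orientation: [-2.603, -1.757, -0.001]
force: [1.8, 6.5, 0.0]
opening: 0.0173
```

Emit:
{"name": "arm_command", "arguments": {
  "motion": [
    {"slide": [0, 0, 0], "turn": [0, 0, 0]},
    {"slide": [0, 0, 0], "turn": [0, 0, 0]},
    {"slide": [0, 0, 0], "turn": [0, 0, 0]},
    {"slide": [0, 0, 0], "turn": [0, 0, 0]},
    {"slide": [0, 0, 0], "turn": [0, 0, 0]}
  ]
}}

```text
t: 11.9
tool_pos: [0.4979, -0.0753, 0.2571]
orientation: [-2.603, -1.757, -0.001]
force: [1.3, 6.6, -0.3]
opening: 0.0173
```

```bash
python3 - <<'E'
from h import *
k=w(ST,[.05,-.155,.095]); go([k[0],k[1],.2585],ST[2]+np.pi/2)
from plant import robot
import cv2
c=robot.read_camera('side')['pixels'];cv2.imwrite('pics/s10full.png',c)
def f(im,x0,x1,y0,y1,k):
    c=cv2.resize(im[y0:y1,x0:x1],None,fx=k,fy=k,interpolation=cv2.INTER_LANCZOS4).astype(float)
    c=np.clip((c-30)*255/170,0,255); c=(255*(c/255)**.7).astype('uint8')
    for x in range((x0+4)//5*5,x1,5): cv2.putText(c,str(x),((x-x0)*k,8),0,.3,(0,0,255))
    for y in range((y0+4)//5*5,y1,5): cv2.putText(c,str(y),(0,(y-y0)*k+3),0,.3,(0,0,255))
    return c
cv2.imwrite('pics/a10.png',f(c,310,350,240,275,18))
E
```

```text
pos [ 0.4979 -0.0753  0.2571] yaw 68.04927287158695 tilt [-1.0e-04  1.3e-03 -1.0e+00]
tool delta mm [-0.6 -0.3 -1.4] shares [-0.0015 -0.0008 -0.0035] rows 0.039432900898301045
turn z share 0.005034076804704579
```

View pics/a10.png

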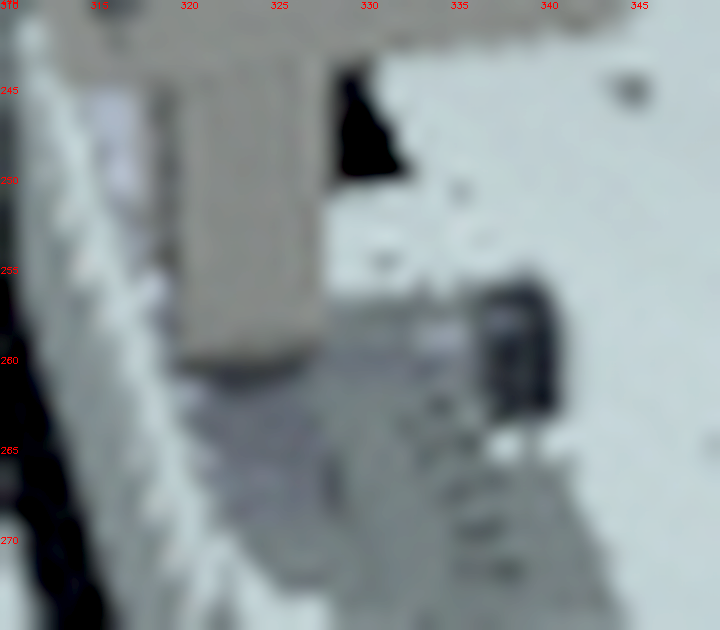

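View pics/s10full.png

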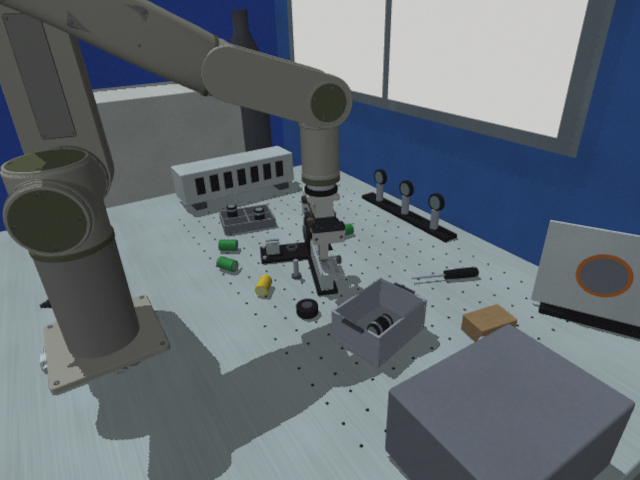

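The pointer shows at about (335,258.9), touching the middle of the index block's side, which spans rows 256–263 (the block's mid-height at z = 60 mm falls at about row 259). The cell lies in the box at (380,325) and the bystanders look unmoved. Handing in.

```bash
python3 - <<'E'
from plant import robot
print(robot.close_job()); s=robot.read_state();print(s['t'],s['tool_pos'],s['force'],s['opening'])
E
```

```text
the job is handed in; nothing more can be done
None
the job is handed in; nothing more can be done
```

The rejected cell is in the reject box, and the job was handed in with the gripper holding the slide out at the index mark. No verdict is reported.

- **Cell:** I took the black banded cell from the cradle and released it on the box floor. The slide still stood shut in the pictures taken then, and the last side picture shows the cell lying in the box, clear of the arm.
- **Slide:** I gripped the knob along the slide at 40 N and pulled it out about 39.6 mm by the arm's own position. The wrist then read about 6.6 N, close to the 7.2 N the spring should give at that travel.
- **Pointer:** It appears level with the middle of the index block in the last side picture.
- **Disagreement:** The top view gave a needed travel of about 38.5 mm and the side view about 41 mm. I stopped between them, so the pointer should be within about 1.5 mm of the mark by either. The arm blocked the top view at the end, so that last check rests on the side view alone.
- **Bystanders:** They look unmoved in the last side picture, though I judged this by eye only. The last move ended at 11.9 s of the 48 s allowed.

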